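# Stir the grinding beads in the beaker

### The arm

A 6-joint arm with a two-finger parallel gripper is mounted at the origin on a cart in front of the work surface, level with it; the furniture and walls round the work are solid. World frame = base frame: x ahead of the robot, y to its left, z up, the work surface at z = 0. Lengths are in m, angles in rad, forces in N, time in s.
With the tool pointing down it reaches from about 0.4 to 0.825 m from the base axis. Payload 7 kg.
Tool frame: the origin (TCP) lies midway between the tips of the shut fingers; the grasp point (between the pads) lies 19 mm behind it; y points along the fingers, z is the direction in which the jaws open and shut, and the axes are right-handed (so a half turn about y gives the same grasp; the last joint's range is limited). The gripper opens to 88 mm and grips with 3 to 60 N. Pads are 19 mm wide; open, the fingers measure 130 mm over their backs; the gripper's body (78 mm by 193 mm) begins 47 mm behind the grasp point.
Start: joints at [-0.865, 0.359, 0.012, 0, -1.224, -0.288], TCP at [0.274, -0.617, 0.227] pointing down, gripper open.
Joint ranges: [-3.07, 3.07], [-1.43, 2.12], [-1.02, 1.25], [-3.03, 1.67], [-3.05, -0], [-3.03, 3.03]. Speed limits (rad/s): [2.39, 2.39, 3.01, 3.14, 3.14, 3.14].

### API

Orientations are given as [roll, pitch, yaw] about the fixed x, y, z axes, in that order (R = Rz(yaw) Ry(pitch) Rx(roll)).
In Python, from station import arm gives the robot as it stands.
- The arm moves only by the tool move_arm, never from a script. Its argument "deltas" is a list of rows, each an object with "dp": the shift along the tool's x, y, z in mm, a list of three; "rotation": the turn, a rotation vector about the tool's x, y, z in degrees, a list of three. A call has 1 to 5 rows; each row shifts and turns the pose as measured when the row begins, along the tool's axes as they then stand; what a row does not reach is not made up. A row lasts 1/12 s, in which the tool goes at most 41.7 mm and 7.16 degrees, less where a joint would pass 70% of its speed; a pose out of reach is approached as far as the arm can. A call is refused whole if a number of a shift passes 41.7 or a number of a turn 7.16, either way. A call with a gripper value outside its range is refused whole. "jaw" is the closure in counts, from 0 (fully open) to 255 (shut), set as the call begins (left out, the last holds). The fingers move at their own pace and stop on an object; "squeeze" is the grip in N (left out, the last holds). Time passes only in rows, so rows that do not move let the fingers close. It gives the time, the measured TCP pose, the force and the opening at its end, in the units of the state.
- arm.get_state(): the state, without advancing time (a new reading comes with each control period).
- arm.grab_frame(name): name is "side" or "top" or "wrist"; returns a dict with "pixels" (384x512x3 uint8, red, green, blue), "z_map" (384x512 float32, m along the optical axis (not along the pixel's ray), 0 where there is no reading), "fx", "fy", "cx", "cy" (pixels), "k1" (the pictures are not rectified: a ray, as slopes to the right and down, at radius r is drawn at 1 + k1 r^2 times it, then the intrinsics apply), "cam_to_world" (4x4, takes a point from camera to world coordinates); the wrist camera has in their place "mount" (4x4, takes a point from camera to tool coordinates, whose origin is the TCP and whose axes are the tool frame's). Camera axes: x right, y down, z forward; pixel columns grow to the right and rows downward; lengths in m; the calibration is good to about 2 mm. A picture is of the moment at which its call begins: read the wrist's pose just before it.
- arm.job_done(): hands the job in, once; it reports no verdict.
The state is a dict: "t": time; "q": joint angles; "qd": joint speeds; "joint_efforts": joint torques, N m; "eef_pos": TCP position; "ee_rot": TCP orientation; "force": force on the tool from outside, world axes, zero at the start; "moment": the same for the moment, N m; "width": finger opening in m.
Only numpy, scipy, OpenCV 4.12 (cv2) and the standard library are available. Lean on these libraries where they do the work, as an engineer would, in place of code of your own. Each camera call takes 0.05 s, during which the arm holds its last target.

### The job

Take the longer of the two steel rods out of the stand and stir the white beads in the wide beaker with it: keep its foot close to the beaker's floor and go round the middle at least two full turns, so that at least one of the two long beads ends up at least 15 mm from where it lay. Both long beads must stay in the beaker, and at the end leave the rod in the beaker, let go.

Things in the scene. Friction and masses are not known exactly. Their poses are not given: they have to be found in the camera images.
- stir_rod: round steel rod, 12 mm thick, 175 mm long, upright in one of two holes of a grey block (60 x 140 x 50 mm, fixed; holes 80 mm apart, 14 mm wide, 45 mm deep, floor at z = 5 mm: lift straight up). The rod in the other hole is only 105 mm long. Origin: centre of its foot; z along the rod to its top. 40 to 85 g; grip it firmly
- wide_beaker: wide low glass beaker with the beads (not the small one, 55 mm): outside diameter 116 mm (rim 121), inside 108. It is clipped to a grey disc, 150 mm wide, fixed on the table. Origin: centre of the disc on the table, z up; inner floor 14 mm, rim 88 mm above it. A rod foot circling 24 mm from the axis sweeps the long beads along and leaves the short ones room at the wall
- long_bead_1: a long white ceramic bead lying in the wide beaker: round-edged bar 12 x 12 x 24 mm, its middle 24 mm from the beaker's axis at the start. Four short round beads, 14 mm across and 13 mm high, lie round the two long ones; the middle of the floor is free to 12 mm from the axis. Origin on its underside, mid-length
- long_bead_2: the other long white bead, same shape and size, opposite the first across the axis of the beaker at the start. Origin on its underside, mid-length
There are look-alikes about, which are no part of the job. There is more than one size of the wide_beaker; the one meant has the size given above.

How it is judged:
On the way, in this order (a step that is already met when the one before it is completed fails the run):
1. the rod's foot is inside the beaker, below the rim (z of stir_rod in the frame of wide_beaker below 0.083 m and horizontal distance between stir_rod and wide_beaker below 0.054 m).
2. stirring: the foot, within 20 mm of the beaker's floor, passes one side of the middle, at least 10 mm from it (z of stir_rod in the frame of wide_beaker below 0.034 m and horizontal distance between stir_rod and wide_beaker below 0.054 m and x of stir_rod in the frame of wide_beaker above 0.01 m and y of stir_rod in the frame of wide_beaker between -0.01 and 0.01 m).
3. a quarter turn on (z of stir_rod in the frame of wide_beaker below 0.034 m and horizontal distance between stir_rod and wide_beaker below 0.054 m and (y of stir_rod in the frame of wide_beaker above 0.01 m or y of stir_rod in the frame of wide_beaker below -0.01 m) and x of stir_rod in the frame of wide_beaker between -0.01 and 0.01 m).
4. half a turn on, the opposite side (z of stir_rod in the frame of wide_beaker below 0.034 m and horizontal distance between stir_rod and wide_beaker below 0.054 m and x of stir_rod in the frame of wide_beaker below -0.01 m and y of stir_rod in the frame of wide_beaker between -0.01 and 0.01 m).
5. three quarters of a turn on (all of step 3).
6. a full turn on (all of step 2).
At the end, for the whole second after the job is handed in: At least one long bead lies more than 15 mm from where it started, both long beads are in the beaker, the rod is let go, at rest, with its foot in the beaker (less than 44 mm above its inner floor), leaning less than 70 degrees (distance of any of long_bead_1, long_bead_2 from where it was at the start of the episode above 0.015 m and horizontal distance between each of long_bead_1, long_bead_2, stir_rod and wide_beaker below 0.056 m and z of each of long_bead_1, long_bead_2, stir_rod in the frame of wide_beaker below 0.058 m and angle between stir_rod's own z axis and vertical below 1.2 rad and linear speed of stir_rod below 0.03 m/s); the robot touches nothing.
It also fails if it takes over 67 s, if anything falls off the work surface, if the arm or the gripper's body presses on something with over 40 N, if the wrist force passes 120 N, or if a joint passes its speed limit or range.

## Working session

There is one attempt and no reset: what is moved stays moved. The work goes in short steps, Python scripts to look and compute and a tool call to move; the robot and the scene stay as the last step left them, time stands still between calls to the robot, and variables do not carry over. Pictures are saved under pics/ and viewed, and the job is handed in when it is done.

Besides the shell and the picture viewer there is one more tool, called after "Request:" as a command line: name --argument value ..., lists and objects as JSON in quotes. move_arm: Moves the arm, as the interface text tells. Its arguments: {"type":"object","properties":{"deltas":{"type":"array","items":{"type":"object","properties":{"dp":{"type":"array","items":{"type":"number"}},"rotation":{"type":"array","items":{"type":"number"}}}}},"jaw":{"type":"number"},"squeeze":{"type":"number"}},"required":["deltas"]}

```bash
mkdir -p pics; cat > h.py <<'E'
import numpy as np,cv2
from station import arm
from scipy.spatial.transform import Rotation as R
def grab(n,f=None):
    s=arm.get_state(); g=arm.grab_frame(n)
    if n=='wrist':
        T=np.eye(4);T[:3,:3]=R.from_euler('xyz',s['ee_rot']).as_matrix();T[:3,3]=s['eef_pos'];g['cam_to_world']=T@np.array(g['mount'])
    if f: cv2.imwrite('pics/'+f,np.ascontiguousarray(g['pixels'][:,:,::-1]))
    np.save('last_%s.npy'%n,g,allow_pickle=True)
    return g
def load(n): return np.load('last_%s.npy'%n,allow_pickle=True).item()
def cloud(g):
    K=np.array([[g['fx'],0,g['cx']],[0,g['fy'],g['cy']],[0,0,1]],float)
    v,u=np.mgrid[0:384,0:512]
    p=np.stack([u,v],-1).reshape(-1,1,2).astype(float)
    n=cv2.undistortPoints(p,K,np.array([g['k1'],0,0,0],float)).reshape(384,512,2)
    z=g['z_map'];P=np.stack([n[...,0]*z,n[...,1]*z,z,np.ones_like(z)],-1)
    W=(P@np.array(g['cam_to_world']).T)[...,:3]; W[z==0]=np.nan
    return W
def proj(g,P):
    c=np.linalg.inv(np.array(g['cam_to_world']))@np.append(P,1); x=c[:2]/c[2]; x=x*(1+g['k1']*(x@x)); return x[0]*g['fx']+g['cx'],x[1]*g['fy']+g['cy']
def st():
    s=arm.get_state(); Rm=R.from_euler('xyz',s['ee_rot']).as_matrix()
    print('t',s['t'],'pos',np.round(s['eef_pos'],4),'w',s['width'],'F',np.round(s['force'],1),'q',np.round(s['q'],2));print(np.round(Rm,3)); return s,Rm
E
python3 - <<'E'
from h import *
st()
for n in('side','top','wrist'):
    g=grab(n,n+'0.png'); print(n,g['fx'],g['fy'],g['cx'],g['cy'],g['k1'],np.round(g.get('cam_to_world'),3).tolist())
E
```

```text
t 0.0 pos [ 0.2737 -0.6165  0.2256] w 0.08791128813022096 F [ 0.1 -0.   0.2] q [-0.86  0.36  0.01 -0.   -1.22 -0.29]
[[ 0.914 -0.001 -0.406]
 [ 0.406  0.001  0.914]
 [-0.    -1.     0.002]]
side 484.84283156788445 484.84283156788445 251.34123376647833 191.03128211636277 -0.12899957889590918 [[-0.88, -0.317, 0.353, 0.153], [-0.474, 0.57, -0.671, 0.522], [0.011, -0.758, -0.652, 0.703], [0.0, 0.0, 0.0, 1.0]]
top 376.5538591833437 376.5538591833437 262.07061853884926 193.83945444598118 0.006156928501879052 [[-0.008, -0.986, 0.169, 0.375], [-1.0, 0.012, 0.023, -0.158], [-0.025, -0.169, -0.985, 0.875], [0.0, 0.0, 0.0, 1.0]]
wrist 296.03307665659685 296.03307665659685 256.3429168467927 195.576594464623 -0.029571131108116194 [[-0.407, 0.879, 0.246, 0.208], [0.913, 0.392, 0.111, -0.646], [0.001, 0.27, -0.963, 0.384], [0.0, 0.0, 0.0, 1.0]]
```

View pics/side0.png

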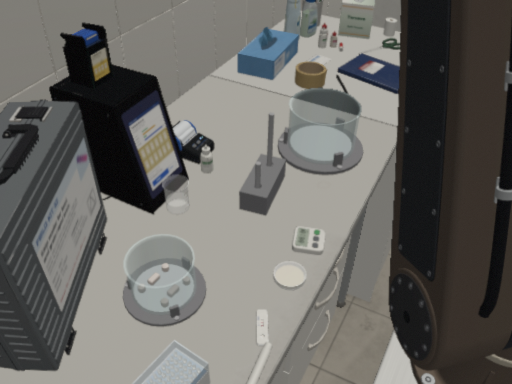

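View pics/top0.png

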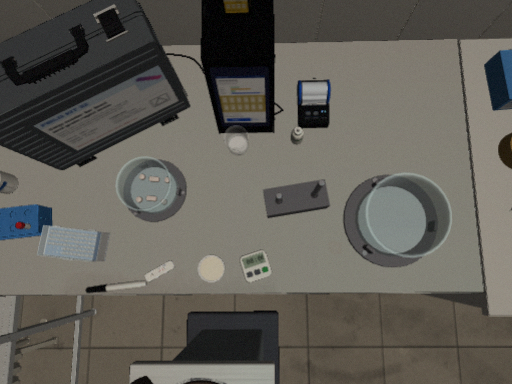

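View pics/wrist0.png

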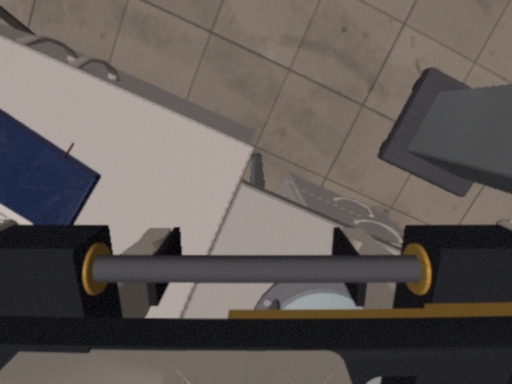

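The candidates are:
- **Rods:** the tall one at side (269,140) / top (318,188), and the short one at side (257,175) / top (279,198). I take the tall one.
- **Beakers:** the one with beads at side (165,275) / top (152,187), the large empty one at top (400,215), and the small one at top (237,143). I take the one with beads.

Next I measure these and check them in a crop.

```bash
python3 - <<'E'
from h import *
def fitc(p):
    A=np.c_[2*p,np.ones(len(p))];s=np.linalg.lstsq(A,(p**2).sum(1),rcond=None)[0];return s[:2],np.sqrt(s[2]+s[:2]@s[:2])
for n,box in(('top',dict(b=(105,135,195,225),s=(255,170,340,225))),('side',dict(b=(115,225,215,325),s=(235,105,295,215)))):
    g=load(n);W=cloud(g)
    def sub(k):
        x0,y0,x1,y1=box[k];w=W[y0:y1,x0:x1].reshape(-1,3);return w[~np.isnan(w[:,0])]
    s=sub('s');r=s[(s[:,2]>.058)]
    print(n,'stand: z>',len(r))
    c=r[:,:2].mean(0)
    for lo,hi in((.058,.08),(.08,.1),(.1,.12),(.12,.14),(.14,.16),(.16,.19)):
        m=r[(r[:,2]>lo)&(r[:,2]<hi)]
        # cluster by kmeans 2
        if len(m)>4:
            _,l,cc=cv2.kmeans(m[:,:2].astype(np.float32),2,None,(3,50,1e-6),5,cv2.KMEANS_PP_CENTERS);print(lo,hi,cc.round(4).tolist(),np.bincount(l[:,0]),m[:,2].max())
    t=s[(s[:,2]>.045)&(s[:,2]<.055)];print('block top',cv2.minAreaRect((t[:,:2]*1000).astype(np.float32)),np.median(t[:,2]))
    b=sub('b');print('z hist',np.histogram(b[:,2],bins=np.arange(-.01,.11,.01)))
    m=b[(b[:,2]>.004)&(b[:,2]<.011)];print('disc',len(m),fitc(m[:,:2]) if len(m)>5 else'',cv2.minEnclosingCircle((m[:,:2]*1000).astype(np.float32)))
    m=b[(b[:,2]>.084)&(b[:,2]<.095)];print('rim',len(m),fitc(m[:,:2]) if len(m)>5 else '', m[:,2].max() if len(m) else '')
g=load('top');a=cv2.resize(g['pixels'][130:240,100:210],None,fx=5,fy=5,interpolation=2)
b=cv2.resize(load('side')['pixels'][100:330,110:300],None,fx=2.4,fy=2.4,interpolation=2)[:550]
cv2.imwrite('pics/c0.png',a[:,:,::-1]);cv2.imwrite('pics/c1.png',b[:,:,::-1])
E
```

```text
top stand: z> 146
0.058 0.08 [[0.5123000144958496, -0.25110000371932983], [0.49939998984336853, -0.17499999701976776]] [12  8] 0.07883675768852805
0.08 0.1 [[0.4997999966144562, -0.17339999973773956], [0.5123999714851379, -0.25029999017715454]] [8 8] 0.09793827070517236
0.1 0.12 [[0.503000020980835, -0.17440000176429749], [0.512499988079071, -0.25119999051094055]] [29 15] 0.11973235517455272
0.12 0.14 [[0.51419997215271, -0.2485000044107437], [0.5105999708175659, -0.25290000438690186]] [6 6] 0.13937169096740487
0.14 0.16 [[0.5103999972343445, -0.2533000111579895], [0.5141000151634216, -0.2485000044107437]] [8 5] 0.15965112275697424
0.16 0.19 [[0.5123000144958496, -0.251800000667572], [0.517799973487854, -0.2529999911785126]] [23 18] 0.18240763268979432
block top ((510.1091003417969, -214.377197265625), (60.675941467285156, 139.97817993164062), 8.759978294372559) 0.05038222063353037
z hist (array([2276, 2620, 1276,  361,  257,  186,  216,  184,  178,  495,   22]), array([-0.01,  0.  ,  0.01,  0.02,  0.03,  0.04,  0.05,  0.06,  0.07,
        0.08,  0.09,  0.1 ]))
disc 725 (array([0.541
[... 827 characters left out ...]
] [24 23] 0.1597227759716724
0.16 0.19 [[0.5167999863624573, -0.24570000171661377], [0.5121999979019165, -0.24860000610351562]] [30 22] 0.1809753926837142
block top ((520.45947265625, -272.8736572265625), (61.359012603759766, 273.1285705566406), 9.186310768127441) 0.049373060592284745
z hist (array([1662, 3401, 1037,  595,  480,  457,  487,  517,  511,  780,   30]), array([-0.01,  0.  ,  0.01,  0.02,  0.03,  0.04,  0.05,  0.06,  0.07,
        0.08,  0.09,  0.1 ]))
disc 1262 (array([0.54092595, 0.11580264]), np.float64(0.06944490924344307)) ((547.830322265625, 69.75904083251953), 125.5906753540039)
rim 592 (array([0.53851022, 0.12017851]), np.float64(0.057429439030715713)) 0.09174972084034017
```

View pics/c0.png

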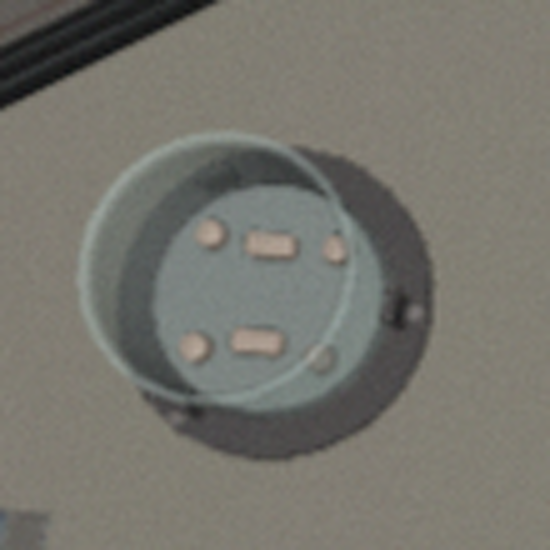

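View pics/c1.png

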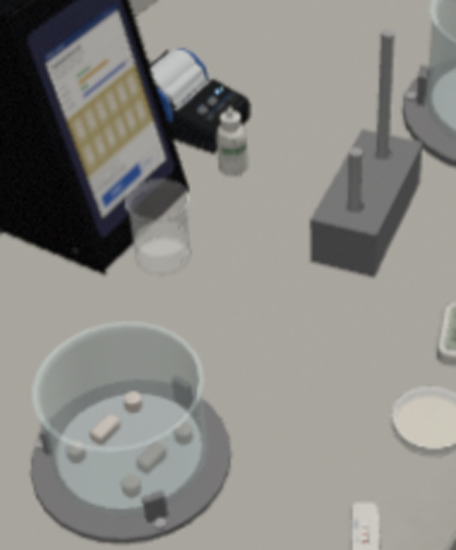

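The crops show the bead beaker on its clipped disc, with two long beads in the middle and four short round ones around them, and the tall rod in the far hole of the block. Next I refine the beaker centre and check for tall obstacles.

```bash
python3 - <<'E'
from h import *
def ray(g,u,v,z):
    K=np.array([[g['fx'],0,g['cx']],[0,g['fy'],g['cy']],[0,0,1]],float)
    n=cv2.undistortPoints(np.array([[[u,v]]],float),K,np.array([g['k1'],0,0,0],float))[0,0]
    T=np.array(g['cam_to_world']);d=T[:3,:3]@np.append(n,1);c=T[:3,3];return (c+d*(z-c[2])/d[2])
g=load('top');A=[ray(g,100+x/5-.4,130+y/5-.4,.026)[:2] for x,y in((271,244),(258,342))]
print('top beads',A,np.mean(A,0),np.linalg.norm(A[0]-A[1]))
s=load('side');B=[ray(s,110+x/2.4-.3,100+y/2.4-.3,.025)[:2] for x,y in((105,428),(152,457))]
print('side beads',B,np.mean(B,0))
print('rod top', ray(g,*(lambda p:p)((319,183.5)),.18), )
for cx,cy in((.54,.118),(.515,-.253)):
  for dx in(0,):
    print('proj',proj(g,[cx,cy,.18]),proj(s,[cx,cy,.18]))
W=np.concatenate([cloud(g).reshape(-1,3),cloud(s).reshape(-1,3)]);W=W[~np.isnan(W[:,0])]
for zz in(.13,.19,.25):
  H=W[(W[:,2]>zz)&(W[:,0]>.3)&(W[:,0]<.9)&(W[:,1]>-.35)&(W[:,1]<.4)]
  h,_,_=np.histogram2d(H[:,0],H[:,1],bins=[np.arange(.3,.91,.05),np.arange(-.35,.41,.05)]);print(zz);print(h.astype(int))
# rim ellipse circle fit on image: draw
im=g['pixels'].copy()[:,:,::-1].copy();si=s['pixels'][:,:,::-1].copy()
out=[]
for gg,i,x0,y0,w in((g,im,100,130,110),(s,si,105,225,120)):
  c=cv2.resize(i[y0:y0+w,x0:x0+w],None,fx=4,fy=4,interpolation=2)
  for r,z,col in((.0605,.088,(0,0,255)),(.075,.008,(0,255,0))):
    for a in np.linspace(0,6.28,60):
      u,v=proj(gg,[.540+r*np.cos(a),.118+r*np.sin(a),z]);cv2.circle(c,(int((u-x0+.5)*4),int((v-y0+.5)*4)),1,col,-1)
  c=cv2.resize(c,(400,400));out.append(c)
cv2.imwrite('pics/ov.png',np.hstack(out))
E
```

```text
top beads [array([0.56066025, 0.11292383]), array([0.51464761, 0.11705847])] [0.53765393 0.11499115] 0.04619803184077442
side beads [array([0.56038995, 0.11852605]), array([0.51432474, 0.12344349])] [0.53735735 0.12098477]
rod top [ 0.51314255 -0.24859096  0.18      ]
proj (np.float64(125.85220042472878), np.float64(172.12203929223563)) (np.float64(151.7253667055203), np.float64(219.2728979951446))
proj (np.float64(321.3253496659405), np.float64(182.49875626599857)) (np.float64(272.4929508338929), np.float64(112.93623728680578))
0.13
[[   0    0    0    0    0    0    0    0    0    0    0    0    0    0
     0]
 [   0    0    0    0    0    0    0    0    0    0    0    0    0    0
     0]
 [   0    0    0    0    0    0    0    0    0    0    0    0    0    0
     0]
 [   0    0    0    0    0    0    0    0    0    0    0    0    0    0
     0]
 [   0   57  127    0    0    0    0    0    0    0    0    0    0    0
     0]
 [   0    0    0    0    0    0    0    0    0    0    0    0    0 2917
   175]
 [   0    0    0    0    0    0    0    0    0    0    0 2874 4635  680
   414]

[... 1632 characters left out ...]
0    0    0    0    0    0    0    0    0    0    0
     0]
 [   0    0    0    0    0    0    0    0    0    0    0    0    0    0
     0]
 [   0    0    0    0    0    0    0    0    0    0    0    0    0  588
     0]
 [   0    0    0    0    0    0    0    0    0    0    0 1209 2219  284
     0]
 [   0    0    0    0    0    0    0    0    0  953 2493 2049  924    0
     0]
 [   0    0    0    9   28   28   15  307 1723 1671 1207  830  655    1
     0]
 [   0    0    0   51   81   95   45   86 1126 1186  863  455   89    0
     0]
 [   0    0    0   33  971 1503   24    0  283  489  102    0    0    0
     0]
 [   0    0    0    0   79  481   11    0    0    0    0    0    0    0
     0]]
```

View pics/ov.png

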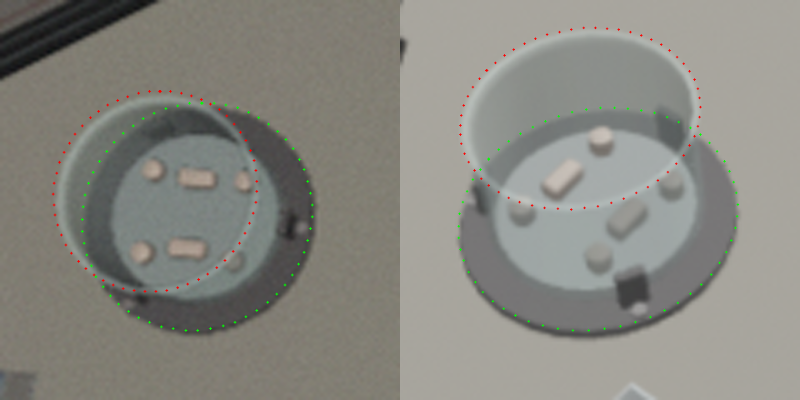

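Request:
move_arm --deltas '[{"dp": [33,0,21]},{"dp": [33,0,21]},{"dp": [33,0,21]},{"dp": [33,0,21]},{"dp": [33,0,21]}]' --jaw 0

```text
$.deltas[0]: bad value
```

Request:
move_arm --deltas '[{"dp": [33,0,21]},{"dp": [33,0,21]},{"dp": [33,0,21]},{"dp": [33,0,21]},{"dp": [0,0,0]}]'

```text
$.deltas[0]: bad value
```

```bash
python3 - <<'E'
from h import *
s,Rm=st();g=grab('wrist','w1.png')
d=np.array([.515,-.2505,.21])-s['eef_pos'];print('tool delta',Rm.T@d*1000)
print(proj(g,[.515,-.2505,.18]),proj(g,[.515,-.2505,.05]))
E
```

```text
t 0.15 pos [ 0.2737 -0.6166  0.2258] w 0.08770373871035583 F [ 0.5 -0.4  0.7] q [-0.86  0.36  0.01 -0.   -1.22 -0.29]
[[ 0.914 -0.001 -0.406]
 [ 0.406  0.001  0.914]
 [-0.    -1.     0.001]]
tool delta [369.09291767  16.0779849  236.72902753]
(np.float64(464.9496148206806), np.float64(522.9858714610384)) (np.float64(410.67203864980945), np.float64(414.96057640053425))
```

View pics/w1.png

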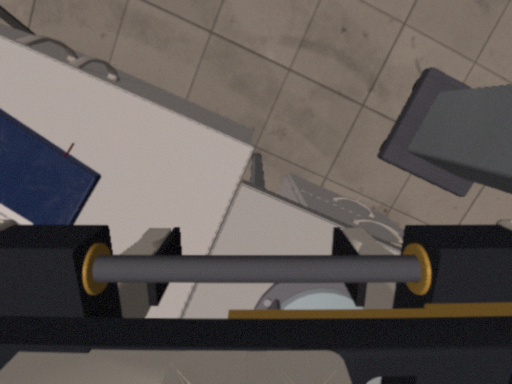

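Both moves were refused and the arm hasn't moved, so the rows need "rotation" as well.

Request:
move_arm --deltas '[{"dp": [33,0,21],"rotation": [0,0,0]},{"dp": [33,0,21],"rotation": [0,0,0]},{"dp": [33,0,21],"rotation": [0,0,0]},{"dp": [33,0,21],"rotation": [0,0,0]},{"dp": [33,0,21],"rotation": [0,0,0]}]' --jaw 0

```text
t: 0.62
eef_pos: [0.3803, -0.4537, 0.2224]
ee_rot: [-1.566, 0.003, 0.406]
force: [2.1, -0.3, -0.5]
width: 0.0878
```

Request:
move_arm --deltas '[{"dp": [33,0,21],"rotation": [0,0,0]},{"dp": [33,0,21],"rotation": [0,0,0]},{"dp": [33,0,21],"rotation": [0,0,0]},{"dp": [33,0,21],"rotation": [0,0,0]},{"dp": [0,0,0],"rotation": [0,0,0]}]'

```text
t: 1.03
eef_pos: [0.4739, -0.3129, 0.2225]
ee_rot: [-1.566, 0.002, 0.41]
force: [-0.8, -1.1, -0.4]
width: 0.0878
```

```bash
python3 - <<'E'
from h import *
s,Rm=st();g=grab('wrist','w2.png')
d=np.array([.515,-.2505,.21])-s['eef_pos'];print('tool delta',Rm.T@d*1000)
print(proj(g,[.515,-.2505,.18]),proj(g,[.515,-.2505,.05]))
E
```

```text
t 1.0333 pos [ 0.4739 -0.3129  0.2225] w 0.08781787186725157 F [-0.8 -1.1 -0.4] q [-0.24  0.19 -0.23 -0.   -1.16 -0.92]
[[ 0.917 -0.003 -0.398]
 [ 0.398  0.004  0.917]
 [-0.002 -1.     0.005]]
tool delta [62.5862493  12.61814533 40.79465889]
(np.float64(308.44069242023204), np.float64(293.11056622145185)) (np.float64(289.70120175854925), np.float64(229.7884343586314))
```

View pics/w2.png

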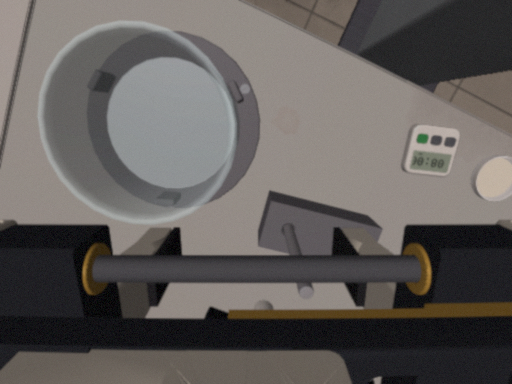

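The tall rod is in view with its top at (306,291) and its base in the block at (289,228). That is within 2 px of the prediction, so I continue.

Request:
move_arm --deltas '[{"dp": [31,0,20],"rotation": [0,0,0]},{"dp": [31,0,20],"rotation": [0,0,0]},{"dp": [0,0,0],"rotation": [0,0,0]}]'

```text
t: 1.33
eef_pos: [0.5138, -0.2522, 0.2224]
ee_rot: [-1.566, 0.003, 0.408]
force: [-0.7, -0.9, 0.3]
width: 0.0875
```

```bash
python3 - <<'E'
from h import *
s,Rm=st();g=grab('wrist','w3.png')
d=np.array([.515,-.2505,.131])-s['eef_pos'];print('tool delta',Rm.T@d*1000)
print(proj(g,[.515,-.2505,.18]),proj(g,[.515,-.2505,.05]))
E
```

```text
t 1.3333 pos [ 0.5138 -0.2522  0.2224] w 0.08751759284854214 F [-0.7 -0.9  0.3] q [-0.12  0.2  -0.22 -0.   -1.16 -1.05]
[[ 0.918 -0.005 -0.397]
 [ 0.397  0.003  0.918]
 [-0.003 -1.     0.005]]
tool delta [ 1.99721392 91.42849659  0.67479435]
(np.float64(257.66770843741574), np.float64(219.8050019329244)) (np.float64(256.67091387196757), np.float64(180.41582155008888))
```

View pics/w3.png

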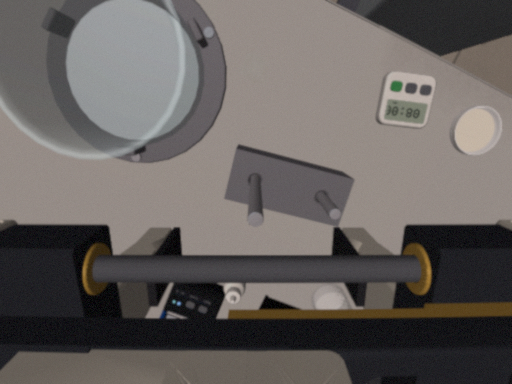

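Request:
move_arm --deltas '[{"dp": [0,30,0],"rotation": [0,0,0]},{"dp": [0,30,0],"rotation": [0,0,0]},{"dp": [0,31,0],"rotation": [0,0,0]},{"dp": [0,0,0],"rotation": [0,0,0]}]'

```text
t: 1.72
eef_pos: [0.5123, -0.2564, 0.1311]
ee_rot: [-1.569, -0.001, 0.408]
force: [-1.8, 0.7, -0.6]
width: 0.0875
```

Request:
move_arm --deltas '[{"dp": [0,0,0],"rotation": [0,0,0]},{"dp": [0,0,0],"rotation": [0,0,0]},{"dp": [0,0,0],"rotation": [0,0,0]},{"dp": [0,0,0],"rotation": [0,0,0]},{"dp": [0,0,0],"rotation": [0,0,0]}]' --jaw 255 --squeeze 50

```text
t: 2.13
eef_pos: [0.5127, -0.2604, 0.136]
ee_rot: [-1.573, -0.002, 0.405]
force: [-0.3, -0.2, 0.4]
width: 0.0598
```

Request:
move_arm --deltas '[{"dp": [0,0,0],"rotation": [0,0,0]},{"dp": [0,0,0],"rotation": [0,0,0]},{"dp": [0,0,0],"rotation": [0,0,0]},{"dp": [0,0,0],"rotation": [0,0,0]}]'

```text
t: 2.47
eef_pos: [0.5143, -0.2608, 0.1393]
ee_rot: [-1.576, -0.007, 0.406]
force: [-0.2, 0.8, -0.3]
width: 0.0332
```

```bash
python3 - <<'E'
from h import *
s,Rm=st();g=grab('side','s2.png');grab('wrist','w4.png')
E
```

```text
t 2.4667 pos [ 0.5143 -0.2608  0.1393] w 0.03324916024506384 F [-0.2  0.8 -0.3] q [-0.13  0.27 -0.33  0.   -0.96 -1.04]
[[ 0.919  0.008 -0.395]
 [ 0.395 -0.002  0.919]
 [ 0.007 -1.    -0.005]]
```

View pics/s2.png

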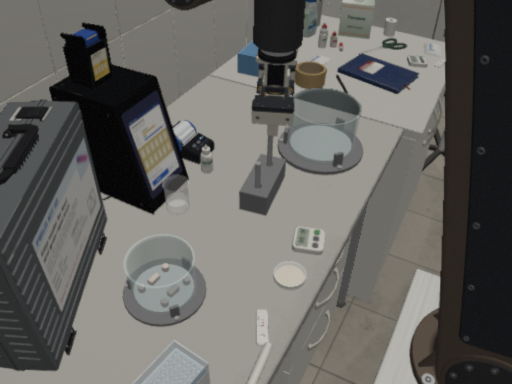

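View pics/w4.png

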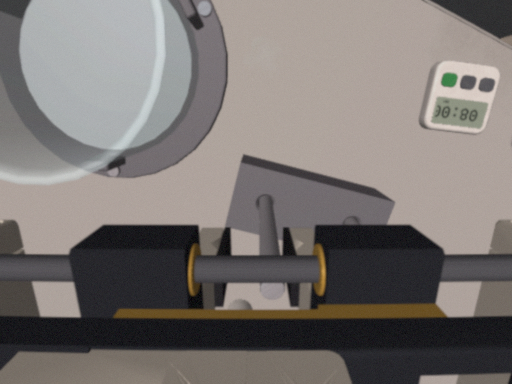

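The zero rows drift: the pose is now about 8 mm high and about 10 mm off in y. I hold the jaws where they are and re-centre before closing.

Request:
move_arm --deltas '[{"dp": [2,4,5],"rotation": [0,0,0]},{"dp": [2,5,5],"rotation": [0,0,0]}]' --jaw 155

```text
t: 2.73
eef_pos: [0.5145, -0.2501, 0.1303]
ee_rot: [-1.576, -0.007, 0.405]
force: [1.0, -0.2, 0.3]
width: 0.0322
```

```bash
python3 - <<'E'
from h import *
s,Rm=st();g=grab('wrist','w5.png')
d=np.array([.514,-.2505,.131])-s['eef_pos'];print('tool delta',Rm.T@d*1000)
E
```

```text
t 2.7333 pos [ 0.5145 -0.2501  0.1303] w 0.03218145595801347 F [ 1.  -0.2  0.3] q [-0.11  0.27 -0.36  0.   -0.94 -1.06]
[[ 0.919  0.009 -0.394]
 [ 0.394 -0.002  0.919]
 [ 0.007 -1.    -0.006]]
tool delta [-0.63373181 -0.65930207 -0.18381482]
```

View pics/w5.png

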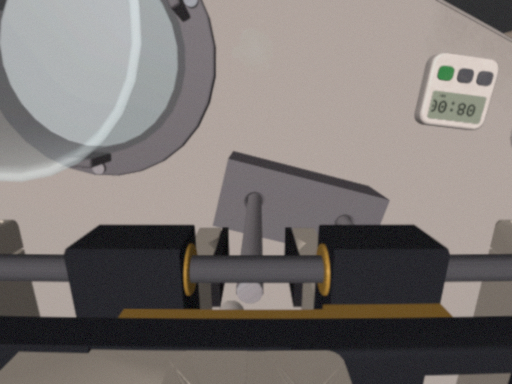

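Request:
move_arm --deltas '[{"dp": [0,0,0],"rotation": [0,0,0]},{"dp": [0,0.5,0],"rotation": [0,0,0]},{"dp": [0,0.5,0],"rotation": [0,0,0]}]' --jaw 255 --squeeze 50

```text
t: 3.03
eef_pos: [0.5133, -0.2479, 0.1269]
ee_rot: [-1.574, -0.005, 0.407]
force: [0.7, -0.1, 0.2]
width: 0.0195
```

Request:
move_arm --deltas '[{"dp": [0,0.5,0],"rotation": [0,0,0]},{"dp": [0,0.5,0],"rotation": [0,0,0]}]'

```text
t: 3.2
eef_pos: [0.5145, -0.2491, 0.1263]
ee_rot: [-1.577, -0.005, 0.408]
force: [1.3, -6.6, -0.1]
width: 0.0112
```

Request:
move_arm --deltas '[{"dp": [0,0,0],"rotation": [0,0,0]},{"dp": [0,0,0],"rotation": [0,0,0]}]'

```text
t: 3.37
eef_pos: [0.5147, -0.2504, 0.1263]
ee_rot: [-1.579, -0.005, 0.408]
force: [-0.2, -0.7, 0.1]
width: 0.0113
```

```bash
python3 - <<'E'
from h import *
s,Rm=st();g=grab('wrist','w6.png');print(R.from_matrix(Rm.T@np.array([[.919,0,-.394],[.394,0,.919],[0,-1,0]])).as_rotvec(degrees=True))
E
```

```text
t 3.3667 pos [ 0.5147 -0.2504  0.1263] w 0.01130605554151085 F [-0.2 -0.7  0.1] q [-0.11  0.27 -0.36  0.01 -0.93 -1.06]
[[ 0.918  0.007 -0.396]
 [ 0.397 -0.005  0.918]
 [ 0.005 -1.    -0.008]]
[0.4420806  0.15372708 0.26921273]
```

View pics/w6.png

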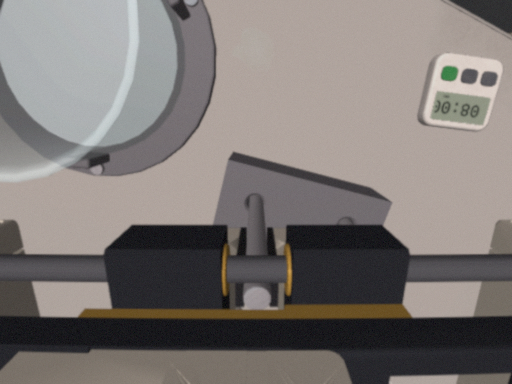

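Gripped and unloaded. With TCP z = 0.126 the foot is at 0.005, an offset of 0.121. I lift straight up.

Request:
move_arm --deltas '[{"dp": [0,-15,0],"rotation": [0,0,0]},{"dp": [0,-20,0],"rotation": [0,0,0]},{"dp": [0,-20,0],"rotation": [0,0,0]}]'

```text
t: 3.67
eef_pos: [0.5135, -0.25, 0.1782]
ee_rot: [-1.575, -0.001, 0.407]
force: [0.4, 0.1, -0.3]
width: 0.0114
```

Request:
move_arm --deltas '[{"dp": [0,-30,0],"rotation": [0,0,0]},{"dp": [0,-30,0],"rotation": [0,0,0]},{"dp": [0,0,0],"rotation": [0.3,0,0.3]}]'

```text
t: 3.92
eef_pos: [0.5138, -0.2497, 0.2437]
ee_rot: [-1.571, 0.001, 0.407]
force: [0.8, -0.7, 0.1]
width: 0.0111
```

```bash
python3 - <<'E'
from h import *
s,Rm=st();g=grab('side','s3.png')
d=np.array([.538,.118,.245])-s['eef_pos'];print('tool delta',Rm.T@d*1000)
c=cv2.resize(g['pixels'][40:240,180:380],None,fx=3,fy=3)[:,:,::-1]
cv2.imwrite('pics/s3c.png',c)
E
```

```text
t 3.9167 pos [ 0.5138 -0.2497  0.2437] w 0.011066720038330948 F [ 0.8 -0.7  0.1] q [-0.11  0.18 -0.2   0.   -1.2  -1.06]
[[ 0.918 -0.001 -0.395]
 [ 0.395 -0.001  0.918]
 [-0.001 -1.    -0.001]]
tool delta [167.61378823  -1.77262518 328.19722981]
```

View pics/s3c.png

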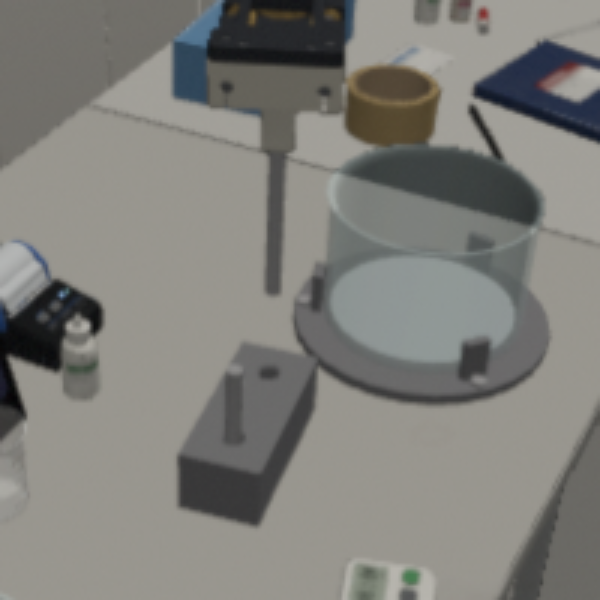

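The rod hangs upright, clear of the block, with its foot at about crop (274,292). I carry it across.

Request:
move_arm --deltas '[{"dp": [8,0,16],"rotation": [0,0,0]},{"dp": [15,0,29],"rotation": [0,0,0]},{"dp": [15,0,29],"rotation": [0,0,0]},{"dp": [15,0,29],"rotation": [0,0,0]},{"dp": [15,0,29],"rotation": [0,0,0]}]'

```text
t: 4.38
eef_pos: [0.5215, -0.0999, 0.2366]
ee_rot: [-1.565, 0.007, 0.396]
force: [0.3, 1.2, -1.0]
width: 0.0112
```

Request:
move_arm --deltas '[{"dp": [15,0,29],"rotation": [0,0,0]},{"dp": [15,0,29],"rotation": [0,0,0]},{"dp": [15,0,29],"rotation": [0,0,0]},{"dp": [15,0,29],"rotation": [0,0,0]},{"dp": [15,0,29],"rotation": [0,0,0]}]'

```text
t: 4.8
eef_pos: [0.5307, 0.0712, 0.2318]
ee_rot: [-1.561, 0.013, 0.394]
force: [1.1, -0.1, -1.0]
width: 0.0112
```

Request:
move_arm --deltas '[{"dp": [15,0,29],"rotation": [0,0,0]},{"dp": [8,0,15],"rotation": [0,0,0]},{"dp": [0,0,0],"rotation": [0,0,0]}]'

```text
t: 5.05
eef_pos: [0.5332, 0.1285, 0.2282]
ee_rot: [-1.559, 0.016, 0.398]
force: [0.1, -0.9, -0.8]
width: 0.0112
```

```bash
cat > look.py <<'E'
from h import *
import sys
n=sys.argv[1]
s,Rm=st();g=grab('side');t=grab('top')
a=cv2.resize(g['pixels'][130:330,70:270],None,fx=2,fy=2);b=cv2.resize(t['pixels'][110:230,90:210],(400,400))
cv2.imwrite('pics/%s.png'%n,np.hstack([a,b])[:,:,::-1])
p=np.array(s['eef_pos']);off=.1213
f=p+Rm[:,1]*off; print('foot est',f.round(4),'rel beaker',((f-[.538,.118,0])*1000).round(1)); print('proj foot side',np.round(proj(g,f)),'top',np.round(proj(t,f)))
d=np.array([.538,.118,f[2]])-f;print('tool delta to axis',(Rm.T@d*1000).round(1))
E
python3 look.py l1
```

```text
t 5.05 pos [0.5332 0.1285 0.2282] w 0.011189162802732614 F [ 0.1 -0.9 -0.8] q [ 0.58  0.16 -0.25 -0.02 -1.18 -1.75]
[[ 0.922 -0.02  -0.387]
 [ 0.387  0.005  0.922]
 [-0.016 -1.     0.012]]
foot est [0.5308 0.1291 0.1069] rel beaker [ -7.2  11.1 106.9]
proj foot side [158. 257.] top [134. 184.]
tool delta to axis [  2.3  -0.2 -13. ]
```

View pics/l1.png

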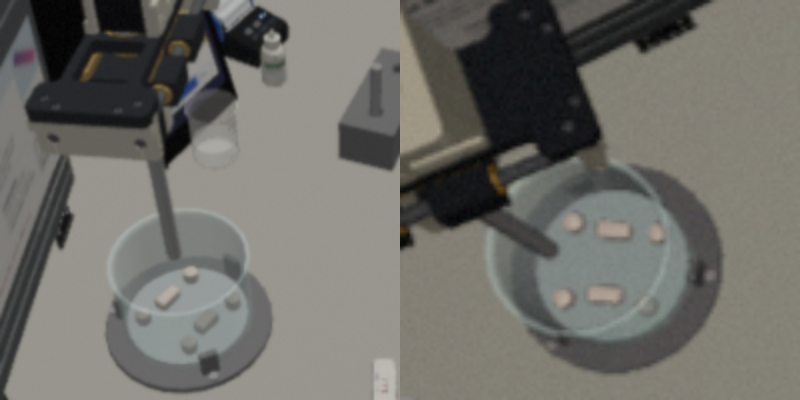

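The foot agrees with the prediction in both views: side (157,258), top (135,185). I centre it and straighten, then lower.

Request:
move_arm --deltas '[{"dp": [0,0,-6],"rotation": [-0.35,0,-0.5]},{"dp": [0,0,-5.5],"rotation": [-0.35,0,-0.5]},{"dp": [0,0,0],"rotation": [0,0,0]}]'

```text
t: 5.4
eef_pos: [0.5367, 0.1127, 0.2267]
ee_rot: [-1.573, 0.0, 0.396]
force: [-0.4, -0.6, -1.4]
width: 0.0111
```

```bash
python3 look.py l2
```

```text
t 5.4 pos [0.5367 0.1127 0.2267] w 0.011075922505183012 F [-0.4 -0.6 -1.4] q [ 0.57  0.15 -0.27  0.   -1.15 -1.74]
[[ 0.923  0.    -0.385]
 [ 0.385 -0.002  0.923]
 [-0.    -1.    -0.002]]
foot est [0.5368 0.1125 0.1054] rel beaker [ -1.2  -5.5 105.4]
proj foot side [161. 250.] top [142. 182.]
tool delta to axis [ 3.3 -0.   4.6]
```

View pics/l2.png

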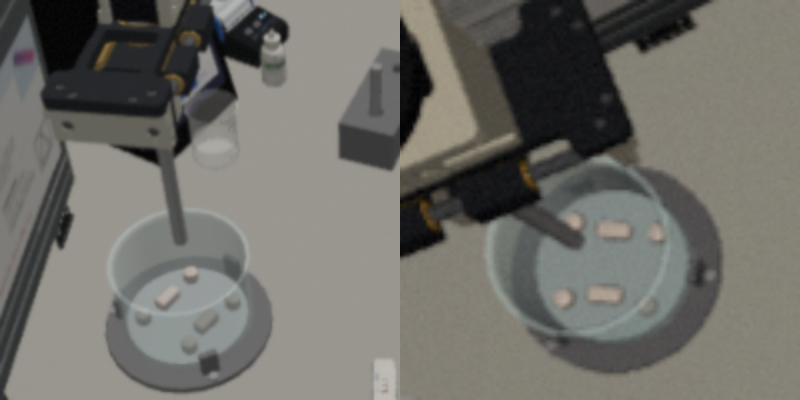

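Request:
move_arm --deltas '[{"dp": [1.5,5,2],"rotation": [0,0,0]},{"dp": [1.5,22,2],"rotation": [0,0,0]},{"dp": [0,24,0],"rotation": [0,0,0]},{"dp": [0,0,0],"rotation": [0,0,0]}]'

```text
t: 5.83
eef_pos: [0.5394, 0.117, 0.1759]
ee_rot: [-1.571, -0.005, 0.392]
force: [-0.8, -0.7, -2.0]
width: 0.0111
```

```bash
python3 look.py l3
```

```text
t 5.8333 pos [0.5394 0.117  0.1759] w 0.011100100229098596 F [-0.8 -0.7 -2. ] q [ 0.57  0.19 -0.34  0.   -1.03 -1.75]
[[ 0.924  0.004 -0.382]
 [ 0.382  0.002  0.924]
 [ 0.005 -1.    -0.   ]]
foot est [0.5399 0.1173 0.0546] rel beaker [ 1.9 -0.7 54.6]
proj foot side [161. 271.] top [148. 185.]
tool delta to axis [-1.5 -0.   1.4]
```

View pics/l3.png

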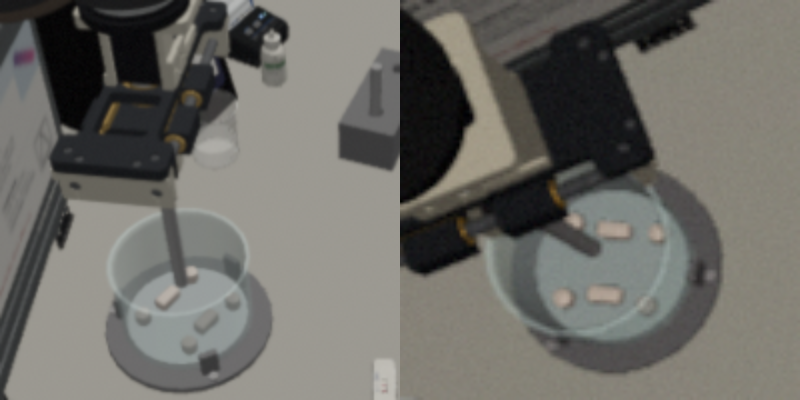

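Request:
move_arm --deltas '[{"dp": [-1,12,1],"rotation": [0,0,0]},{"dp": [0,12,0],"rotation": [0,0,0]},{"dp": [0,9,0],"rotation": [0,0,0]}]'

```text
t: 6.18
eef_pos: [0.5444, 0.1196, 0.1525]
ee_rot: [-1.572, -0.019, 0.394]
force: [0.7, 0.0, -0.8]
width: 0.0107
```

```bash
python3 look.py l4
```

```text
t 6.1833 pos [0.5444 0.1196 0.1525] w 0.010738233743949954 F [ 0.7  0.  -0.8] q [ 0.57  0.22 -0.37  0.01 -0.97 -1.75]
[[ 0.923  0.018 -0.384]
 [ 0.383  0.006  0.924]
 [ 0.019 -1.    -0.002]]
foot est [0.5466 0.1203 0.0312] rel beaker [ 8.6  2.3 31.2]
proj foot side [159. 280.] top [150. 184.]
tool delta to axis [-8.8 -0.2  1.2]
```

View pics/l4.png

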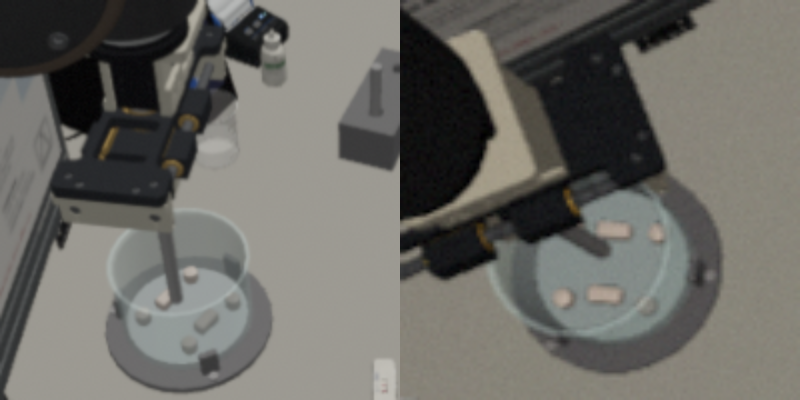

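Request:
move_arm --deltas '[{"dp": [-3,0,1],"rotation": [0,0,0.5]},{"dp": [-3,5,0],"rotation": [0,0,0.5]},{"dp": [0,5,0],"rotation": [0,0,0]}]'

```text
t: 6.53
eef_pos: [0.5387, 0.1183, 0.1441]
ee_rot: [-1.573, -0.001, 0.394]
force: [-0.2, 0.2, 0.1]
width: 0.0111
```

```bash
cat > ck.py <<'E'
from h import *
import sys
arg=sys.argv
s,Rm=st();p=np.array(s['eef_pos']);f=p+Rm[:,1]*.1213;r=(f-[.538,.118,0])*1000
print('foot rel',r.round(1),'rad',np.hypot(*r[:2]).round(1),'ang',np.degrees(np.arctan2(r[1],r[0])).round(0),'M',np.round(s['moment'],2))
# straighten
w=Rm.T@np.cross(Rm[:,1],[0,0,-1.]);print('rot fix deg',np.degrees(w).round(2))
# next rows: CCW circle, r=24,z target 20
if len(arg)>1:
    step=float(arg[1]);a=np.arctan2(r[1],r[0]) if np.hypot(*r[:2])>8 else float(arg[2])/57.3-step/57.3
    ft=f.copy();Rd=Rm
    dz=.020
    prev=p.copy();prev=p
    for i in range(1,6):
        aa=a+i*np.radians(step)
        tgt=np.array([.538+.024*np.cos(aa),.118+.024*np.sin(aa),dz+.1213])
        d=Rm.T@(tgt-prev)*1000;print(i,np.degrees(aa).round(),d.round(1));prev=tgt
E
python3 ck.py 22 90
```

```text
t 6.5333 pos [0.5387 0.1183 0.1441] w 0.011079783077188937 F [-0.2  0.2  0.1] q [ 0.57  0.23 -0.38  0.   -0.97 -1.75]
[[ 0.923  0.002 -0.384]
 [ 0.384 -0.001  0.923]
 [ 0.001 -1.    -0.002]]
foot rel [ 0.9  0.2 22.8] rad 1.0 ang 11.0 M [ 0.03 -0.01 -0.05]
rot fix deg [0.1  0.   0.06]
1 90.0 [ 8.4  2.8 22.1]
2 112.0 [-9.  -0.   1.8]
3 134.0 [-9.  -0.  -1.7]
4 156.0 [-7.7  0.  -4.9]
5 178.0 [-5.3  0.  -7.4]
```

The foot is on the axis and about 9 mm above the floor. I step out to +y, where it's free between the beads, then go round.

Request:
move_arm --deltas '[{"dp": [4,1.5,11],"rotation": [0,0,0]},{"dp": [4,1.5,11],"rotation": [0,0,0]},{"dp": [-8,0,2],"rotation": [0,0,0]}]'

```text
t: 6.78
eef_pos: [0.5304, 0.1421, 0.1405]
ee_rot: [-1.573, -0.002, 0.392]
force: [-0.4, 0.4, -0.2]
width: 0.011
```

```bash
python3 ck.py 22 90
```

```text
t 6.7833 pos [0.5304 0.1421 0.1405] w 0.010990515923387172 F [-0.4  0.4 -0.2] q [ 0.62  0.23 -0.39  0.   -0.96 -1.8 ]
[[ 0.924  0.002 -0.382]
 [ 0.382 -0.001  0.924]
 [ 0.002 -1.    -0.002]]
foot rel [-7.3 24.  19.2] rad 25.1 ang 107.0 M [ 0.05 -0.08 -0.03]
rot fix deg [ 0.11 -0.    0.09]
1 129.0 [-9.  -0.8 -2.2]
2 151.0 [-8.1 -0.  -4.2]
3 173.0 [-5.9  0.  -7. ]
4 195.0 [-2.9  0.  -8.7]
5 217.0 [ 0.6  0.  -9.1]
```

Request:
move_arm --deltas '[{"dp": [-9,-0.8,-2],"rotation": [0,0,0]},{"dp": [-8,0,-4],"rotation": [0,0,0]},{"dp": [-6,0,-7],"rotation": [0,0,0]},{"dp": [-3,0,-9],"rotation": [0,0,0]}]'

```text
t: 7.12
eef_pos: [0.513, 0.1139, 0.1417]
ee_rot: [-1.571, -0.005, 0.397]
force: [2.6, 7.9, 0.0]
width: 0.0115
```

```bash
python3 ck.py 22 90
```

```text
t 7.1167 pos [0.513  0.1139 0.1417] w 0.011527351033369361 F [2.6 7.9 0. ] q [ 0.59  0.18 -0.44  0.   -0.94 -1.77]
[[ 0.922  0.005 -0.386]
 [ 0.386  0.002  0.922]
 [ 0.005 -1.    -0.   ]]
foot rel [-24.4  -3.8  20.4] rad 24.7 ang -171.0 M [ 3.86 -1.33  0.05]
rot fix deg [0.  0.  0.3]
1 -149.0 [ 0.9  0.4 -9.3]
2 -127.0 [ 3.   0.  -8.7]
3 -105.0 [ 6.   0.  -6.9]
4 -83.0 [ 8.2  0.  -4.1]
5 -61.0 [ 9.1  0.  -0.8]
```

Request:
move_arm --deltas '[{"dp": [1,0.4,-9],"rotation": [0,0,0.2]},{"dp": [3,0,-9],"rotation": [0,0,0.1]},{"dp": [6,0,-7],"rotation": [0,0,0]}]'

```text
t: 7.37
eef_pos: [0.5362, 0.0957, 0.1453]
ee_rot: [-1.567, -0.016, 0.398]
force: [0.7, -0.0, -1.4]
width: 0.011
```

```bash
python3 ck.py 22 90; python3 look.py m1
```

```text
t 7.3667 pos [0.5362 0.0957 0.1453] w 0.010958173469110509 F [ 0.7 -0.  -1.4] q [ 0.54  0.21 -0.4  -0.   -0.95 -1.71]
[[ 0.922  0.014 -0.388]
 [ 0.387  0.01   0.922]
 [ 0.016 -1.     0.004]]
foot rel [ -0.1 -21.1  24.1] rad 21.1 ang -90.0 M [-0.02  0.06 -0.01]
rot fix deg [-0.22  0.    0.93]
1 -68.0 [ 9.7  4.2 -4.2]
2 -46.0 [9.  0.2 1.6]
3 -24.0 [7.8 0.1 4.8]
4 -2.0 [5.4 0.1 7.4]
5 20.0 [2.2 0.1 8.9]
t 7.3667 pos [0.5362 0.0957 0.1453] w 0.010958173469110509 F [ 0.7 -0.  -1.4] q [ 0.54  0.21 -0.4  -0.   -0.95 -1.71]
[[ 0.922  0.014 -0.388]
 [ 0.387  0.01   0.922]
 [ 0.016 -1.     0.004]]
foot est [0.5379 0.0969 0.0241] rel beaker [ -0.1 -21.1  24.1]
proj foot side [171. 275.] top [161. 188.]
tool delta to axis [ 8.3  0.2 19.4]
```

View pics/m1.png

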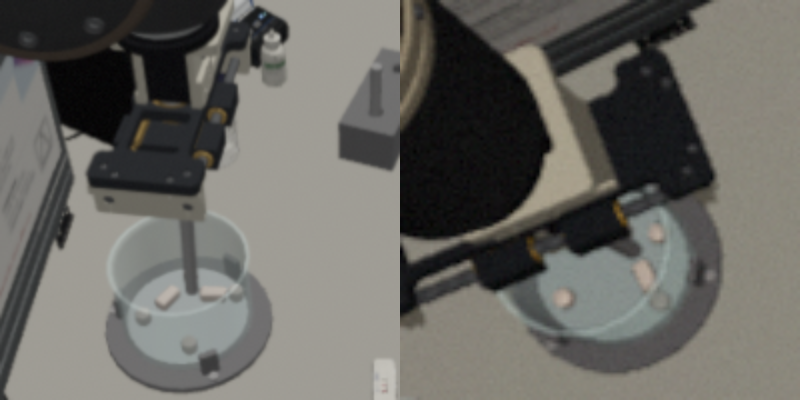

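One long bead has been swept from crop (605,295) to (643,275), and the rod is still straight in the grip. I continue the circle.

Request:
move_arm --deltas '[{"dp": [9,4,-2],"rotation": [-0.2,0,0.9]},{"dp": [9,1,2],"rotation": [0,0,0]},{"dp": [8,0,5],"rotation": [0,0,0]}]'

```text
t: 7.72
eef_pos: [0.5569, 0.1067, 0.1392]
ee_rot: [-1.572, 0.006, 0.393]
force: [-0.3, -0.6, -0.7]
width: 0.0114
```

```bash
python3 ck.py 22 90
```

```text
t 7.7167 pos [0.5569 0.1067 0.1392] w 0.011365870643966759 F [-0.3 -0.6 -0.7] q [ 0.53  0.26 -0.34  0.   -0.97 -1.71]
[[ 0.924 -0.005 -0.383]
 [ 0.383 -0.003  0.924]
 [-0.006 -1.    -0.001]]
foot rel [ 18.2 -11.7  17.9] rad 21.7 ang -33.0 M [-0.17  0.01 -0.  ]
rot fix deg [ 0.05 -0.   -0.34]
1 -11.0 [ 7.  -2.1  4.5]
2 11.0 [ 3.5 -0.   8.5]
3 33.0 [ 0.  -0.   9.2]
4 55.0 [-3.4  0.   8.5]
5 77.0 [-6.3  0.   6.6]
```

Request:
move_arm --deltas '[{"dp": [7,-2,4.5],"rotation": [0,0,-0.3]},{"dp": [3.5,0,8.5],"rotation": [0,0,0]},{"dp": [0,0,9],"rotation": [0,0,0]}]'

```text
t: 7.97
eef_pos: [0.5586, 0.1308, 0.1401]
ee_rot: [-1.574, 0.005, 0.391]
force: [-0.6, 0.5, -0.8]
width: 0.0111
```

```bash
python3 ck.py 22 90
```

```text
t 7.9667 pos [0.5586 0.1308 0.1401] w 0.011073875283845866 F [-0.6  0.5 -0.8] q [ 0.57  0.27 -0.33  0.   -0.98 -1.75]
[[ 0.924 -0.003 -0.381]
 [ 0.381 -0.005  0.924]
 [-0.005 -1.    -0.003]]
foot rel [20.2 12.2 18.8] rad 23.6 ang 31.0 M [-0.03 -0.04  0.02]
rot fix deg [ 0.2  -0.   -0.28]
1 53.0 [-3.3 -1.2  8.3]
2 75.0 [-6.1  0.   6.8]
3 97.0 [-8.2  0.   4.1]
4 119.0 [-9.1  0.   0.7]
5 141.0 [-8.7  0.1 -2.8]
```

Request:
move_arm --deltas '[{"dp": [-3,-1,8],"rotation": [0.2,0,-0.2]},{"dp": [-6,0,7],"rotation": [0,0,0]},{"dp": [-8,0,4],"rotation": [0,0,0]},{"dp": [-9,0,1],"rotation": [0,0,0]}]'

```text
t: 8.3
eef_pos: [0.5242, 0.1435, 0.1409]
ee_rot: [-1.569, 0.0, 0.393]
force: [0.6, -0.1, -0.8]
width: 0.011
```

```bash
python3 ck.py 22 90; python3 look.py m2
```

```text
t 8.3 pos [0.5242 0.1435 0.1409] w 0.011015942888876954 F [ 0.6 -0.1 -0.8] q [ 0.63  0.22 -0.4  -0.   -0.96 -1.8 ]
[[ 0.924 -0.001 -0.383]
 [ 0.383  0.001  0.924]
 [-0.    -1.     0.001]]
foot rel [-13.9  25.7  19.6] rad 29.2 ang 118.0 M [-0.01  0.01 -0.01]
rot fix deg [-0.08 -0.   -0.01]
1 140.0 [-8.2 -0.4 -7.7]
2 162.0 [-7.1 -0.  -5.8]
3 184.0 [-4.4 -0.  -8. ]
4 206.0 [-1.1 -0.  -9.1]
5 228.0 [ 2.4 -0.  -8.8]
t 8.3 pos [0.5242 0.1435 0.1409] w 0.011015942888876954 F [ 0.6 -0.1 -0.8] q [ 0.63  0.22 -0.4  -0.   -0.96 -1.8 ]
[[ 0.924 -0.001 -0.383]
 [ 0.383  0.001  0.924]
 [-0.    -1.     0.001]]
foot est [0.5241 0.1437 0.0196] rel beaker [-13.9  25.7  19.6]
proj foot side [162. 298.] top [141. 195.]
tool delta to axis [  3.  -0. -29.]
```

View pics/m2.png

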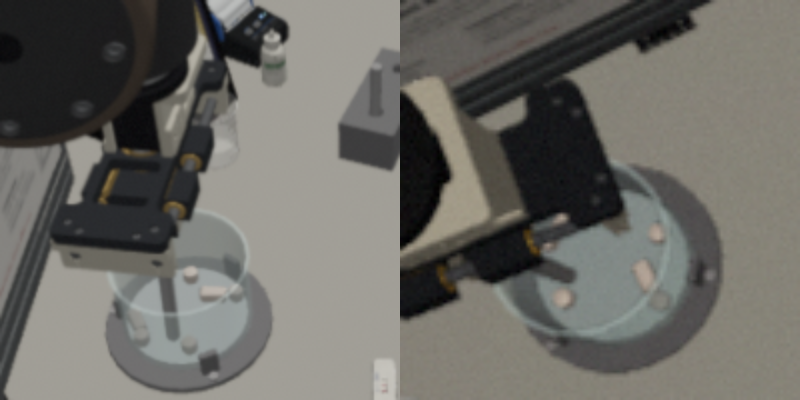

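The other long bead has moved as well. I continue with the second turn, bringing the radius back in.

Request:
move_arm --deltas '[{"dp": [-6,-0.4,-9],"rotation": [0,0,0]},{"dp": [-7,0,-6],"rotation": [0,0,0]},{"dp": [-4,0,-8],"rotation": [0,0,0]}]'

```text
t: 8.65
eef_pos: [0.5154, 0.1141, 0.1424]
ee_rot: [-1.569, -0.001, 0.396]
force: [-0.2, -0.3, -1.3]
width: 0.0116
```

```bash
python3 ck.py 22 90
```

```text
t 8.65 pos [0.5154 0.1141 0.1424] w 0.011552518863587574 F [-0.2 -0.3 -1.3] q [ 0.59  0.19 -0.43 -0.   -0.95 -1.76]
[[ 0.923  0.001 -0.386]
 [ 0.386  0.002  0.923]
 [ 0.001 -1.     0.002]]
foot rel [-22.5  -3.6  21.1] rad 22.8 ang -171.0 M [-0.03  0.03  0.02]
rot fix deg [-0.1  -0.    0.08]
1 -149.0 [-1.4  1.1 -8.6]
2 -127.0 [ 3.1 -0.  -8.6]
3 -105.0 [ 6.1 -0.  -6.9]
4 -83.0 [ 8.2  0.  -4.1]
5 -61.0 [ 9.1  0.  -0.7]
```

Request:
move_arm --deltas '[{"dp": [0,1,-8],"rotation": [0,0,0]},{"dp": [4,0,-8],"rotation": [0,0,0]},{"dp": [6,0,-7],"rotation": [0,0,0]}]'

```text
t: 8.9
eef_pos: [0.5333, 0.0929, 0.142]
ee_rot: [-1.569, -0.002, 0.395]
force: [-0.2, -0.1, -0.1]
width: 0.0114
```

```bash
python3 ck.py 22 90
```

```text
t 8.9 pos [0.5333 0.0929 0.142 ] w 0.011404771348306496 F [-0.2 -0.1 -0.1] q [ 0.53  0.21 -0.4  -0.   -0.96 -1.71]
[[ 0.923  0.001 -0.385]
 [ 0.385  0.003  0.923]
 [ 0.002 -1.     0.002]]
foot rel [ -4.5 -24.8  20.7] rad 25.2 ang -100.0 M [ 0.05 -0.03  0.04]
rot fix deg [-0.12 -0.    0.12]
1 -78.0 [ 9.4  0.8 -2.2]
2 -56.0 [ 9.2  0.  -0. ]
3 -34.0 [8.5 0.  3.4]
4 -12.0 [6.6 0.  6.4]
5 10.0 [3.7 0.  8.4]
```

Request:
move_arm --deltas '[{"dp": [9,1,-1],"rotation": [0,0,0]},{"dp": [9,0,0],"rotation": [0,0,0]},{"dp": [8,0,4],"rotation": [0,0,0]},{"dp": [6,0,6],"rotation": [0,0,0]}]'

```text
t: 9.23
eef_pos: [0.5649, 0.112, 0.1405]
ee_rot: [-1.569, -0.002, 0.39]
force: [0.2, 0.3, -0.7]
width: 0.0111
```

```bash
python3 ck.py 22 90
```

```text
t 9.2333 pos [0.5649 0.112  0.1405] w 0.011135482812805853 F [ 0.2  0.3 -0.7] q [ 0.53  0.27 -0.33 -0.   -0.97 -1.71]
[[ 0.925  0.001 -0.38 ]
 [ 0.38   0.002  0.925]
 [ 0.002 -1.     0.001]]
foot rel [27.1 -5.7 19.2] rad 27.7 ang -12.0 M [-0.01 -0.02 -0.  ]
rot fix deg [-0.08  0.    0.13]
1 10.0 [ 0.8 -0.8 10.7]
2 32.0 [0.2 0.  9.2]
3 54.0 [-3.2  0.   8.6]
4 76.0 [-6.2 -0.   6.7]
5 98.0 [-8.3 -0.   3.9]
```

Request:
move_arm --deltas '[{"dp": [0,-0.8,10],"rotation": [0,0,0]},{"dp": [0,0,9],"rotation": [0,0,0]},{"dp": [-3,0,8],"rotation": [0,0,0]},{"dp": [-6,0,6],"rotation": [0,0,0]}]'

```text
t: 9.57
eef_pos: [0.5443, 0.1441, 0.1397]
ee_rot: [-1.57, -0.0, 0.39]
force: [-0.1, 0.9, -0.3]
width: 0.0111
```

```bash
python3 ck.py 22 90
```

```text
t 9.5667 pos [0.5443 0.1441 0.1397] w 0.011133143196912988 F [-0.1  0.9 -0.3] q [ 0.61  0.25 -0.36 -0.   -0.96 -1.79]
[[ 0.925 -0.    -0.381]
 [ 0.381  0.001  0.925]
 [ 0.    -1.     0.001]]
foot rel [ 6.2 26.2 18.4] rad 27.0 ang 77.0 M [-0.01  0.01  0.03]
rot fix deg [-0.05 -0.    0.  ]
1 99.0 [-10.   -1.6   1.5]
2 121.0 [-9.1 -0.   0.4]
3 143.0 [-8.6 -0.  -3. ]
4 165.0 [-6.9 -0.  -6. ]
5 187.0 [-4.1 -0.  -8.2]
```

Request:
move_arm --deltas '[{"dp": [-9,-1.5,0],"rotation": [0,0,0]},{"dp": [-9,0,0],"rotation": [0,0,0]},{"dp": [-8,0,-4],"rotation": [0,0,0]},{"dp": [-6,0,-7],"rotation": [0,0,0]}]'

```text
t: 9.9
eef_pos: [0.5133, 0.1229, 0.1416]
ee_rot: [-1.569, -0.0, 0.396]
force: [0.4, -0.6, -0.1]
width: 0.0111
```

```bash
python3 ck.py 22 90
```

```text
t 9.9 pos [0.5133 0.1229 0.1416] w 0.011090347625377108 F [ 0.4 -0.6 -0.1] q [ 0.61  0.19 -0.43 -0.   -0.95 -1.78]
[[ 0.923 -0.    -0.385]
 [ 0.385  0.002  0.923]
 [ 0.    -1.     0.002]]
foot rel [-24.7   5.1  20.3] rad 25.2 ang 168.0 M [-0.04  0.01 -0.01]
rot fix deg [-0.09 -0.    0.01]
1 190.0 [-2.6  0.3 -8.9]
2 212.0 [-0.2 -0.  -9.2]
3 234.0 [ 3.2 -0.  -8.6]
4 256.0 [ 6.2 -0.  -6.7]
5 278.0 [ 8.3 -0.  -3.9]
```

Request:
move_arm --deltas '[{"dp": [-2,0,-9],"rotation": [0,0,0]},{"dp": [0,0,-9],"rotation": [0,0,0]},{"dp": [4,0,-8],"rotation": [0,0,0]},{"dp": [6,0,-6],"rotation": [0,0,0]}]'

```text
t: 10.23
eef_pos: [0.5323, 0.0912, 0.1432]
ee_rot: [-1.569, -0.002, 0.395]
force: [0.1, 0.0, -1.5]
width: 0.0112
```

```bash
python3 ck.py 22 90; python3 look.py m3
```

```text
t 10.2333 pos [0.5323 0.0912 0.1432] w 0.011246545145136436 F [ 0.1  0.  -1.5] q [ 0.53  0.21 -0.4  -0.   -0.96 -1.71]
[[ 0.923  0.001 -0.385]
 [ 0.385  0.003  0.923]
 [ 0.002 -1.     0.002]]
foot rel [ -5.6 -26.4  21.9] rad 27.0 ang -102.0 M [ 0.09 -0.03 -0.03]
rot fix deg [-0.12 -0.    0.13]
1 -80.0 [10.4  2.  -0.9]
2 -58.0 [ 9.2  0.  -0.3]
3 -36.0 [8.6 0.  3.2]
4 -14.0 [6.8 0.  6.2]
5 8.0 [4.  0.  8.3]
t 10.2333 pos [0.5323 0.0912 0.1432] w 0.011246545145136436 F [ 0.1  0.  -1.5] q [ 0.53  0.21 -0.4  -0.   -0.96 -1.71]
[[ 0.923  0.001 -0.385]
 [ 0.385  0.003  0.923]
 [ 0.002 -1.     0.002]]
foot est [0.5324 0.0916 0.0219] rel beaker [ -5.6 -26.4  21.9]
proj foot side [175. 275.] top [163. 191.]
tool delta to axis [15.3  0.1 22.2]
```

View pics/m3.png

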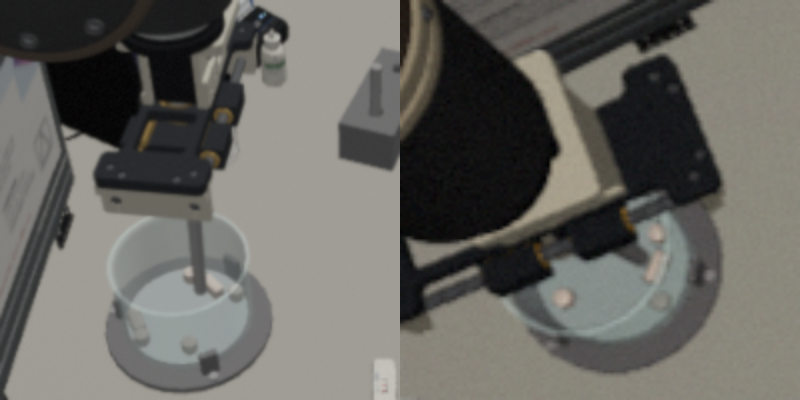

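That is about 2.4 turns so far, with the force low and both long beads moved. Next I return the foot to the axis. I will then lean the rod top towards the robot, so it settles gently on the rim when released.

Request:
move_arm --deltas '[{"dp": [5,1,7.5],"rotation": [0,0,0]},{"dp": [5,0.5,7.5],"rotation": [0,0,0]},{"dp": [5,0,7],"rotation": [0,0,0]}]'

```text
t: 10.58
eef_pos: [0.5401, 0.1176, 0.1406]
ee_rot: [-1.569, -0.001, 0.39]
force: [-0.4, -0.7, -0.8]
width: 0.0112
```

Request:
move_arm --deltas '[{"dp": [-12.7,0.6,0],"rotation": [0,0,-6]},{"dp": [-12.7,0.6,0],"rotation": [0,0,-6]}]'

```text
t: 10.75
eef_pos: [0.5242, 0.1151, 0.1347]
ee_rot: [-1.571, -0.208, 0.393]
force: [-1.1, -1.0, -0.2]
width: 0.0113
```

```bash
python3 ck.py; python3 look.py n1
```

```text
t 10.75 pos [0.5242 0.1151 0.1347] w 0.011328437316745158 F [-1.1 -1.  -0.2] q [ 0.62  0.1  -0.62  0.08 -0.65 -1.85]
[[ 0.904  0.191 -0.383]
 [ 0.375  0.079  0.924]
 [ 0.207 -0.978 -0.   ]]
foot rel [ 9.4  6.6 16. ] rad 11.5 ang 35.0 M [-0.43  0.75 -0.08]
rot fix deg [1.000e-02 0.000e+00 1.185e+01]
t 10.75 pos [0.5242 0.1151 0.1347] w 0.011328437316745158 F [-1.1 -1.  -0.2] q [ 0.62  0.1  -0.62  0.08 -0.65 -1.85]
[[ 0.904  0.191 -0.383]
 [ 0.375  0.079  0.924]
 [ 0.207 -0.978 -0.   ]]
foot est [0.5474 0.1246 0.016 ] rel beaker [ 9.4  6.6 16. ]
proj foot side [158. 286.] top [150. 185.]
tool delta to axis [-11.   -2.3  -2.5]
```

View pics/n1.png

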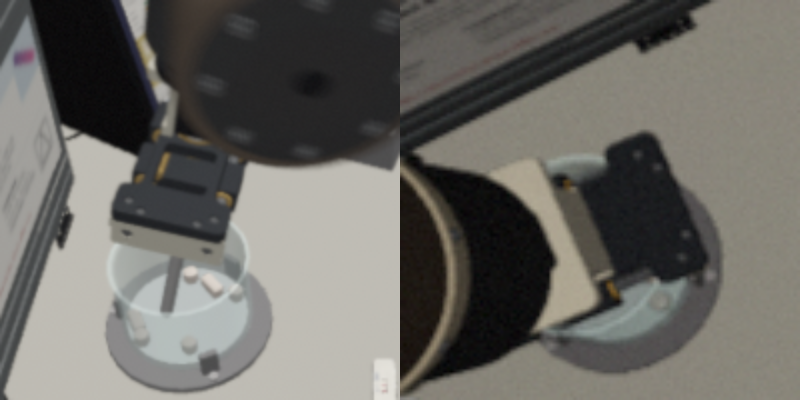

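The foot is at the floor and the rod leans 12°. q5 is heading towards its limit, so I don't tilt further. Instead I shift the leaning rod towards the near rim, so it falls only a little.

Request:
move_arm --deltas '[{"dp": [-8,-3.5,0],"rotation": [0,0,0]},{"dp": [-9,-2,0],"rotation": [0,0,0]},{"dp": [-9,-2,0],"rotation": [0,0,0]}]'

```text
t: 11.1
eef_pos: [0.4897, 0.102, 0.1338]
ee_rot: [-1.572, -0.202, 0.398]
force: [-0.4, 0.1, -0.7]
width: 0.0111
```

```bash
python3 ck.py; python3 look.py n2
```

```text
t 11.1 pos [0.4897 0.102  0.1338] w 0.011101156818149506 F [-0.4  0.1 -0.7] q [ 0.64  0.04 -0.69  0.08 -0.65 -1.87]
[[ 0.903  0.185 -0.387]
 [ 0.379  0.076  0.922]
 [ 0.2   -0.98  -0.001]]
foot rel [-25.8  -6.8  15. ] rad 26.7 ang -165.0 M [-0.27  0.66  0.03]
rot fix deg [ 0.07  0.   11.48]
t 11.1 pos [0.4897 0.102  0.1338] w 0.011101156818149506 F [-0.4  0.1 -0.7] q [ 0.64  0.04 -0.69  0.08 -0.65 -1.87]
[[ 0.903  0.185 -0.387]
 [ 0.379  0.076  0.922]
 [ 0.2   -0.98  -0.001]]
foot est [0.5122 0.1112 0.015 ] rel beaker [-25.8  -6.8  15. ]
proj foot side [179. 289.] top [155. 200.]
tool delta to axis [25.9  5.3 -3.8]
```

View pics/n2.png

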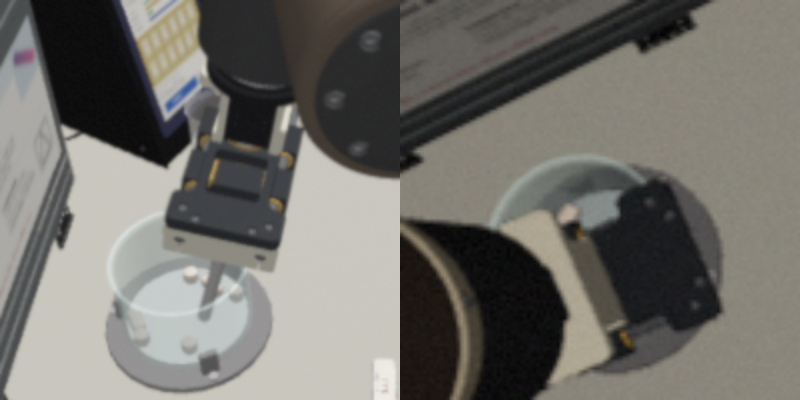

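Foot on the floor and rod next to the near rim. Release.

Request:
move_arm --deltas '[{"dp": [0,0,0],"rotation": [0,0,0]},{"dp": [0,0,0],"rotation": [0,0,0]},{"dp": [0,0,0],"rotation": [0,0,0]},{"dp": [0,0,0],"rotation": [0,0,0]}]' --jaw 0

```text
t: 11.53
eef_pos: [0.4915, 0.1034, 0.1353]
ee_rot: [-1.571, -0.205, 0.398]
force: [-0.1, -0.3, 0.4]
width: 0.0323
```

Request:
move_arm --deltas '[{"dp": [0,0,0],"rotation": [0,0,0]},{"dp": [0,0,0],"rotation": [0,0,0]},{"dp": [0,0,0],"rotation": [0,0,0]},{"dp": [0,0,0],"rotation": [0,0,0]}]'

```text
t: 11.87
eef_pos: [0.4926, 0.1037, 0.1352]
ee_rot: [-1.572, -0.204, 0.398]
force: [0.3, -0.1, 0.2]
width: 0.0591
```

```bash
python3 look.py n3; python3 -c "
from h import *
grab('wrist','w7.png')"
```

```text
t 11.8667 pos [0.4926 0.1037 0.1352] w 0.05913028010887732 F [ 0.3 -0.1  0.2] q [ 0.64  0.04 -0.68  0.08 -0.65 -1.87]
[[ 0.903  0.187 -0.387]
 [ 0.379  0.078  0.922]
 [ 0.203 -0.979 -0.001]]
foot est [0.5153 0.1132 0.0164] rel beaker [-22.7  -4.8  16.4]
proj foot side [176. 289.] top [154. 198.]
tool delta to axis [22.3  4.6 -4.3]
```

View pics/n3.png

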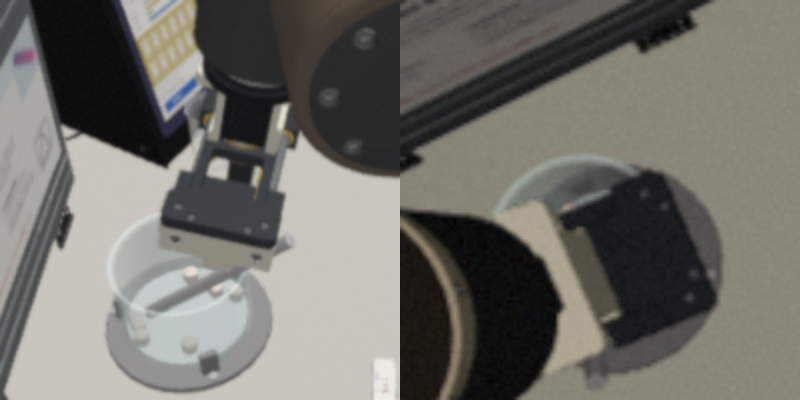

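View pics/w7.png

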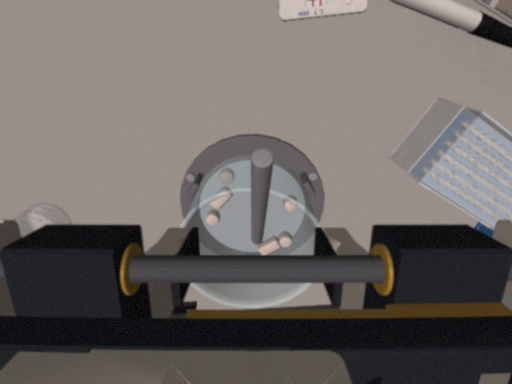

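The rod now leans on the near rim with its foot at the far wall, clear of the fingers. I retreat straight up.

Request:
move_arm --deltas '[{"dp": [5,-20,0],"rotation": [0,0,0]},{"dp": [6,-29,0],"rotation": [0,0,0]},{"dp": [6,-29,0],"rotation": [0,0,0]},{"dp": [6,-29,0],"rotation": [0,0,0]}]'

```text
t: 12.35
eef_pos: [0.4889, 0.1015, 0.2407]
ee_rot: [-1.573, -0.189, 0.397]
force: [0.6, 0.3, -0.0]
width: 0.0875
```

Request:
move_arm --deltas '[{"dp": [-15,0,-35],"rotation": [0,0,0]},{"dp": [-15,0,-35],"rotation": [0,0,0]},{"dp": [-15,0,-35],"rotation": [0,0,0]},{"dp": [-15,0,-35],"rotation": [0,0,0]},{"dp": [-15,0,-35],"rotation": [0,0,0]}]'

```text
t: 12.77
eef_pos: [0.4946, -0.0859, 0.2375]
ee_rot: [-1.575, -0.209, 0.413]
force: [1.0, 0.8, 0.1]
width: 0.0877
```

```bash
python3 look.py n4
```

```text
t 12.7667 pos [ 0.4946 -0.0859  0.2375] w 0.0877295301791763 F [1.  0.8 0.1] q [ 0.18 -0.05 -0.45 -0.05 -0.96 -1.32]
[[ 0.896  0.192 -0.401]
 [ 0.393  0.079  0.916]
 [ 0.208 -0.978 -0.004]]
foot est [ 0.5178 -0.0763  0.1188] rel beaker [ -20.2 -194.3  118.8]
proj foot side [228. 184.] top [231. 188.]
tool delta to axis [ 94.3  19.3 170. ]
```

View pics/n4.png

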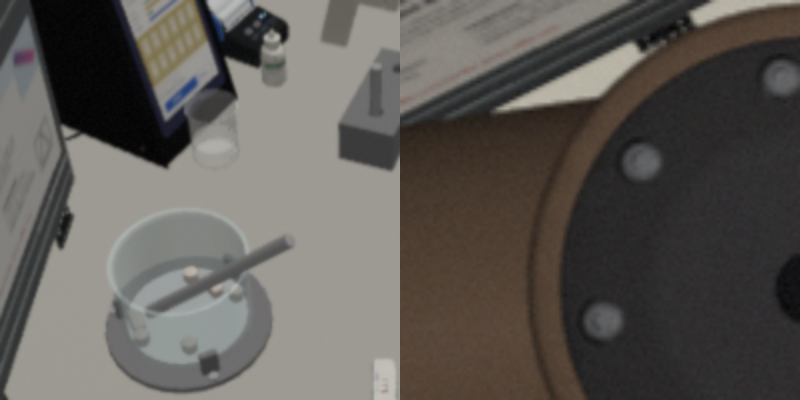

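Request:
move_arm --deltas '[{"dp": [-15,0,-35],"rotation": [0,0,0]},{"dp": [-15,0,-35],"rotation": [0,0,0]},{"dp": [-15,0,-35],"rotation": [0,0,0]},{"dp": [-15,0,-35],"rotation": [0,0,0]},{"dp": [-15,0,-35],"rotation": [0,0,0]}]'

```text
t: 13.28
eef_pos: [0.4971, -0.279, 0.2233]
ee_rot: [-1.576, -0.212, 0.415]
force: [1.1, -0.3, -0.2]
width: 0.0874
```

```bash
python3 look.py n5; python3 - <<'E'
from h import *
s=load('side');W=cloud(s)
for u,v in((214,250),(205,256),(195,262),(185,267),(175,272),(165,277),(155,281),(148,284),(145,285)):
    print(u,v,W[v,u].round(4))
E
```

```text
t 13.2833 pos [ 0.4971 -0.279   0.2233] w 0.08739419534721368 F [ 1.1 -0.3 -0.2] q [-0.26  0.12 -0.27 -0.15 -1.02 -0.83]
[[ 0.895  0.195 -0.402]
 [ 0.394  0.08   0.915]
 [ 0.21  -0.978 -0.005]]
foot est [ 0.5208 -0.2693  0.1047] rel beaker [ -17.2 -387.3  104.7]
proj foot side [272. 139.] top [324. 187.]
tool delta to axis [168.2  34.3 347.7]
214 250 [0.4449 0.0914 0.135 ]
205 256 [0.4578 0.0989 0.1211]
195 262 [0.4744 0.1048 0.1031]
185 267 [0.4905 0.112  0.0889]
175 272 [0.5084 0.1181 0.0719]
165 277 [0.525  0.1263 0.0576]
155 281 [0.5431 0.1334 0.0434]
148 284 [0.557  0.1377 0.0311]
145 285 [0.5253 0.1747 0.0889]
```

View pics/n5.png

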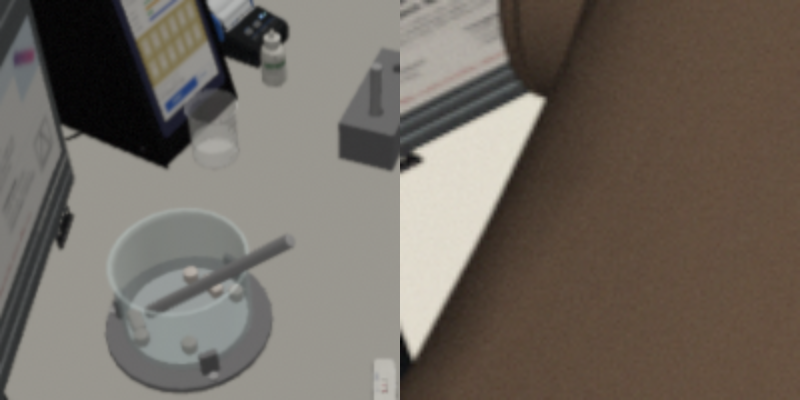

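```bash
python3 - <<'E'
from h import *
g=load('wrist');T=g['cam_to_world']
K=np.array([[g['fx'],0,g['cx']],[0,g['fy'],g['cy']],[0,0,1]],float)
c=T[:3,3]
for u,v in((220,200),(269,246)):
    n=cv2.undistortPoints(np.array([[[u,v]]],float),K,np.array([g['k1'],0,0,0],float))[0,0];d=T[:3,:3]@np.append(n,1);p=c+d*(.026-c[2])/d[2]
    print(p.round(4),'from axis',np.hypot(*(p[:2]-[.538,.118])).round(4),[np.linalg.norm(p[:2]-b).round(4) for b in([.5605,.1157],[.5145,.1202])])
s,_=st();print(np.abs(s['qd']).max())
arm.job_done()
E
```

```text
[0.5345 0.0836 0.026 ] from axis 0.0346 [np.float64(0.0413), np.float64(0.0417)]
[0.5659 0.1489 0.026 ] from axis 0.0416 [np.float64(0.0336), np.float64(0.0588)]
t 13.3833 pos [ 0.4967 -0.2821  0.2219] w 0.08780931129274311 F [-0.5  0.6 -0.6] q [-0.27  0.12 -0.27 -0.15 -1.01 -0.83]
[[ 0.897  0.193 -0.397]
 [ 0.389  0.079  0.918]
 [ 0.208 -0.978 -0.004]]
0.09704918978550638
the job is handed in; nothing more can be done
```

I took the 175 mm rod out of the stand and stirred the beads with it, then released it in the beaker and handed the job in at about 13.4 s. No verdict is reported.

**Stirring:** the foot made about 2.4 turns, 22–29 mm from the axis. It stayed 4–10 mm above the beaker's floor by my estimate, which is well inside the 20 mm limit.

**Last checks:**
- **Long beads:** both are in the beaker, about 35 and 42 mm from the axis. Each lies at least 33 mm from either starting place.
- **Rod:** it leans about 49° on the near rim, with its foot low at the far wall. It looked the same in two pictures 0.5 s apart.
- **Gripper:** it is open and well away, with only noise in the force reading.

**What went wrong or disagreed:**
- The first two move calls were refused because the rows lacked a "rotation", so nothing moved.
- Rows with no motion drifted the arm by about 8–10 mm before the grasp. I re-centred before closing on the rod.
- The two fixed cameras disagreed by about 6 mm in y on the beaker's centre. I used the mean.
- The force rose briefly to about 8 N during the first turn while pushing a bead.
- The top camera was blocked by the arm at the end, so the final check rests on the side view and one wrist picture taken just after release.

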